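# Hang the stray-light shade, then hold the dye cell in the light path

### The arm

A 6-joint arm with a two-finger parallel gripper is mounted at the origin on a cart in front of the work surface, level with it; the furniture and walls round the work are solid. World frame = base frame: x ahead of the robot, y to its left, z up, the work surface at z = 0. Lengths are in m, angles in rad, forces in N, time in s.
With the tool pointing down it reaches from about 0.35 to 0.85 m from the base axis. Payload 8.1 kg.
Tool frame: the origin (TCP) lies at the very end of the fingers, on their centre line; the grasp point (between the pads) lies robot.grip_point_offset behind it (robot.grip_point_offset is the distance from the TCP to the grasp point, in m); z points along the fingers, y is the line along which they close (so a half turn about z gives the same grasp; the last joint's range is limited). The gripper opens to 93 mm and grips with 3 to 60 N. Pads are 15 mm wide; open, the fingers measure 128 mm over their backs; the gripper's body (75 mm by 188 mm) begins 65 mm behind the grasp point.
Start: joints at [1.06, 0.13, 1.488, -0, 1.523, -0.085], TCP at [0.248, 0.546, 0.219] pointing down, gripper open.
Joint ranges: [-2.96, 2.96], [-0.89, 2.26], [0.02, 2.5], [-1.34, 4.48], [0, 2.73], [-2.66, 2.66]. Speed limits (rad/s): [2.39, 2.39, 2.79, 3.14, 3.14, 3.14].

### API

Orientations are given as a rotation vector (axis times angle).
In Python, from plant import robot, eyes gives the robot as it stands. The module is installed in compiled form; this text tells all that it offers.
- The arm moves only by the tool apply_moves, never from a script. Its argument "steps" is one flat list of numbers, 7 for each row, row after row: the shift along the tool's x, y, z in units of 30 mm (1.0 is 30 mm), then the turn, a rotation vector about the tool's x, y, z in units of 6 degrees (1.0 is 6 degrees), then the opening in per cent of the stroke, from 0 (shut) to 100 (fully open). In form: [dx, dy, dz, ax, ay, az, fingers, dx, dy, dz, ax, ay, az, fingers, ...]. A call has 1 to 12 rows; each row shifts and turns the commanded pose from where the row before left it, along the tool's axes as they then stand; what a row does not reach is not made up. A row lasts 1/12 s, in which the tool goes at most 41.7 mm and 7.16 degrees, less where a joint would pass 70% of its speed; a pose out of reach is approached as far as the arm can. A call is refused whole if a number of a shift passes 1 or a number of a turn 1, either way. A call with a gripper value outside its range is refused whole. The fingers move at their own pace and stop on an object; "grip_force" is the grip in N (left out, the last holds). Time passes only in rows, so rows that do not move let the fingers close. It gives the time, the measured TCP pose, the force, the opening and the grip force at its end, in the units of the state.
- robot.read_state(): the state, without advancing time (a new reading comes with each control period).
- eyes.read_camera(name): name is "side" or "top" or "wrist"; returns the picture (480x640x3 uint8, red, green, blue); there is no depth.
- eyes.calibration(name): a dict with "K" (3x3 intrinsics, pixels), "R" (3x3) and "t" (3): a world point X has camera coordinates R X + t. Camera axes: x right, y down, z forward; pixel columns grow to the right and rows downward; lengths in m; the calibration is good to about 2 mm. A picture is of the moment at which its call begins: read the wrist's pose just before it. calibration takes no time and is no camera call; for the wrist camera it gives the pose at the moment of the call.
- robot.close_job(): hands the job in; it is judged then, once.
Trained networks look in the newest picture that a camera, given by its name, has taken for a name from the list of things; names that differ only in an ending like _2 or _b are one class to them, and where a whole thing is asked for, a point or a joint stands for the part that bears it (a point fixed in the world has none). Each returns a list of dicts, best first, with "conf" (0 to 1); they miss things now and then, are a little off and sometimes report something else, mostly with a low value. They report only what shows in the picture. A call takes as long as a camera call. They do not tell look-alikes from the thing itself.
- eyes.search_frame(camera, thing): "rect" ([left, top, width, height] in pixels, round what is visible of it).
- eyes.place_of(camera, thing): "xy" ([column, row] in pixels: a listed point, or the origin of a listed thing).
The state is a dict: "t": time; "q": joint angles; "dq": joint speeds; "joint_torque": joint torques, N m; "tool_pos": TCP position; "orientation": TCP orientation; "force": force on the tool from outside, world axes, zero at the start; "wrist_torque": the same for the moment, N m; "opening": finger opening in m; "gripper_force": force on a finger pad.
Only numpy, scipy, OpenCV 4.12 (cv2) and the standard library are available. Lean on these libraries where they do the work, as an engineer would, in place of code of your own. Each camera call takes 0.05 s, during which the arm holds its last target. There are 200 camera calls.

### The job

Get a dye reading ready: first hang the black saddle-shaped shade astride the horizontal bar at the back of the little light bench, about midway along the bar, and let go of it. Then take the taller of the two sample cells out of the wooden rack, gripping it by its two wide frosted faces only and never touching its clear windows, and hold it upright in the middle of the light path between lamp and meter, with its clear windows facing the lamp and the meter and without resting it on anything. Finish while still holding it there, motionless, and leave the short cell, the rack and everything else on the desk where it is.

Things in the scene. Friction and masses are not known exactly. Their poses are not given: they have to be found in the camera images.
- light_bench: Fixed optical bench, position and yaw vary. Origin on the desk under the middle of the light path. Base plate 12 mm high, x -35 to +150, y -110 to +110 mm. Lamp head (ribbed dark cylinder, 39 mm across) at y +45 to +95 mm, meter head (grey 38 mm box) at y -45 to -95 mm, both on posts at x = 0, tops at z = 145 mm. Shade bar behind at x = +130 mm
- light_mid (a point): Middle of the light path, which runs level along the bench's y axis 125 mm above the desk, midway between lamp and meter, in the 90 mm free gap; axes as the bench's (y along the light, z up)
- bar_mid (a point): Middle of the shade bar, on its axis, 150 mm above the desk: a straight round steel bar of 10 mm diameter along y, on two posts at y = +-98 mm with 17 mm balls on top; axes as the bench's
- shade: Loose rigid black saddle, 98 mm high, about 0.09 kg: two parallel upright flaps 80 mm long (y), 3 mm thick, 26 mm apart inside and 32 mm outside (x), joined on top by a 45 degree gable with a finger rib on its ridge; open below and at both ends. Origin at the centre of its underside, z up. Hung on the bar its origin is about 87 mm above the desk
- shade_peak (a point): Point in the shade's ridge, 70.5 mm above its origin; the inside peak of the gable lies about 2 mm below it. Hung, it is about 8 mm above the bar's axis
- shade_rib (a point): Middle of the shade's finger rib, 88 mm above its origin; the rib is 10 mm thick (x), 50 mm long (y) and reaches from 72 to 98 mm above the origin; grip it across x, from above
- rack: Fixed wooden rack block 60 x 130 x 25 mm (x, y, z), origin at the centre of its underside; two rectangular wells 15 mm deep at y = +32 and -32 mm with floors 10 mm above its underside, about 2 mm of play round each cell. It stands on one of two thin mats, 2 mm above the desk (the shade stands on the other, which is which varies). Which well holds which cell varies
- tall_cell: Loose upright glass cell, the taller one, 16 x 26 x 64 mm (x, y, z), about 0.05 kg, 15 mm deep in the rack. Origin at the centre of its underside, z up. Its whitish frosted faces look to +x and -x, 16 mm apart, 22 mm wide (y), 64 mm high: grip here, from above. Its clear windows look to +y and -y, 26 mm apart. White stopper on top
- tall_cell_mid (a point): centre of the tall cell, 32 mm above its underside; axes as the cell's
- tall_cell_window_a: clear window of the tall cell on its +y face, 10 mm wide, 52 mm high, part of the cell; origin at its lower edge. Not to be touched
- tall_cell_window_b: clear window of the tall cell on its -y face, likewise. Not to be touched
- short_cell: Loose cell of the same make but 44 mm high, in the rack's other well; origin at the centre of its underside. To be left alone
- spool_b: loose thread spool, 35 mm across, 44 mm high, a bystander; origin at the centre of its underside
- eraser: loose white eraser 18 x 62 x 13 mm, a bystander; origin under its centre
- block: loose sanding block 35 x 55 x 22 mm, a bystander; origin under its centre
Not all that is in view belongs to the job. Leave any red look-alike of the tall_cell alone.

How it is judged:
By the outcome, as a careful person would: the job done as asked, in the order asked, and still so for the second after the job is handed in, while the arm keeps its last pose, push and grip.
It also fails if it takes over 54 s, if anything falls off the work surface, if the arm or the gripper's body presses on something with over 40 N, if the wrist force passes 120 N, or if a joint passes its speed limit or range.

## Working session

There is one attempt and no reset: what is moved stays moved. The work goes in short steps, Python scripts to look and compute and a tool call to move; the robot and the scene stay as the last step left them, time stands still between calls to the robot, and variables do not carry over. Pictures are saved under pics/ and viewed, at most 13 in all, crops included, and the job is handed in when it is done.

Besides the shell and the picture viewer there is one more tool, called after "Call:" as a command line: name --argument value ..., lists and objects as JSON in quotes. apply_moves: Moves the arm, as the interface text tells. Its arguments: {"type":"object","properties":{"steps":{"type":"array"},"grip_force":{"type":"number"}},"required":["steps"]}

```bash
mkdir -p pics; cat > h.py <<'E'
import numpy as np, cv2
from plant import robot, eyes
from scipy.spatial.transform import Rotation as Rn
def snap(c,f=None):
    im=eyes.read_camera(c)
    if f: cv2.imwrite('pics/'+f,im[:,:,::-1])
    return im
def proj(c,X):
    k=eyes.calibration(c);p=k['K']@(np.array(k['R'])@np.array(X)+k['t']);return p[:2]/p[2]
def ray(c,uv,k=None):
    k=k or eyes.calibration(c);R=np.array(k['R'])
    d=R.T@np.linalg.solve(k['K'],[uv[0],uv[1],1]);return -R.T@k['t'],d
def onz(c,uv,z):
    o,d=ray(c,uv);return o+d*(z-o[2])/d[2]
def tri(c1,u1,c2,u2):
    (o,d),(p,e)=ray(c1,u1),ray(c2,u2)
    s=np.linalg.lstsq(np.c_[d,-e],p-o,rcond=None)[0]
    a,b=o+d*s[0],p+e*s[1];return (a+b)/2,np.linalg.norm(a-b)
E
python3 - <<'E'
from h import *
np.set_printoptions(precision=4,suppress=True)
s=robot.read_state();print(s['t'],s['tool_pos'],s['orientation'],robot.grip_point_offset)
for c in('top','side'):
    snap(c,c+'0.png')
    for n in['light_mid','bar_mid','shade_peak','shade_rib','shade','tall_cell_mid','tall_cell','short_cell','rack','light_bench']:
        print(c,n,[(np.round(r['xy'],1),round(r['conf'],2)) for r in eyes.place_of(c,n)[:3]])
    k=eyes.calibration(c);print(-np.array(k['R']).T@k['t'])
E
```

```text
0.0 [0.2475 0.5459 0.2176] [-0.6637 -3.0701  0.0028] 0.0188
top light_mid []
top bar_mid [(array([342.3, 178.2]), 0.76)]
top shade_peak [(array([215.1, 268.2]), 0.89)]
top shade_rib [(array([217.9, 272.6]), 0.93)]
top shade [(array([226.3, 270.1]), 0.64), (array([416. , 269.9]), 0.29)]
top tall_cell_mid [(array([416.8, 270.8]), 0.68), (array([424.8, 237. ]), 0.64), (array([381.3, 270. ]), 0.41)]
top tall_cell [(array([423.7, 234.4]), 0.68), (array([413.4, 270.6]), 0.62), (array([382.7, 266. ]), 0.43)]
top short_cell [(array([436.8, 272.4]), 0.42)]
top rack [(array([430.1, 270.3]), 0.82), (array([318.2, 298.5]), 0.45)]
top light_bench [(array([337.6, 238.9]), 0.76)]
[ 0.3859 -0.0347  1.2109]
side light_mid [(array([323.9, 237.6]), 0.72)]
side bar_mid [(array([381.1, 220.4]), 0.76)]
side shade_peak [(array([247.2, 203.7]), 0.7)]
side shade_rib [(array([248. , 197.9]), 0.89)]
side shade [(array([246.2, 228.8]), 0.77)]
side tall_cell_mid [(array([300.7, 312.5]), 0.82), (array([313.1, 349.2]), 0.77), (array([374.2, 350. ]), 0.67)]
side tall_cell [(array([298.9, 326.2]), 0.9), (array([373.5, 360.8]), 0.68), (array([310.3, 358. ]), 0.59)]
side short_cell [(array([322.8, 383.7]), 0.62)]
side rack [(array([315.7, 377. ]), 0.87)]
side light_bench []
[ 0.2585 -0.8618  0.5865]
```

View pics/top0.png

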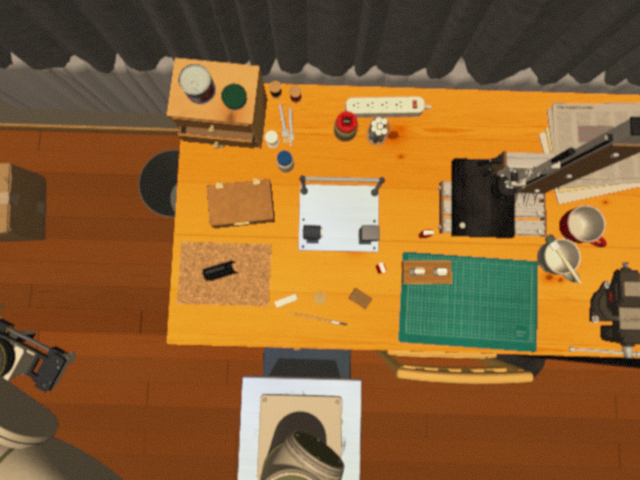

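View pics/side0.png

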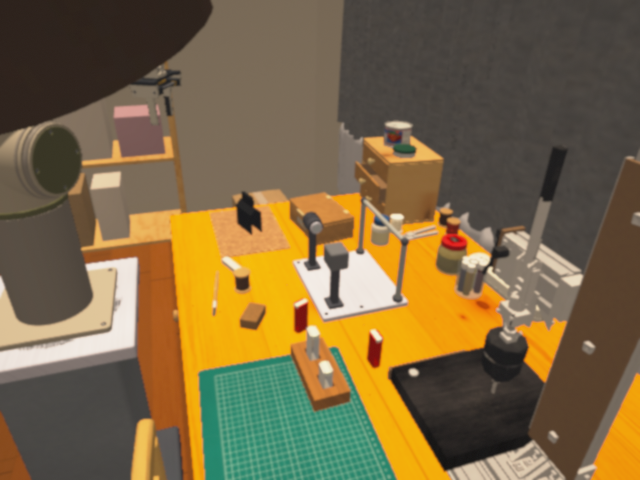

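The top view shows the shade at (219,270) on the cork mat with its long axis nearly along world y. The bench is at (340,215), with the bar ends at about (303,181) and (380,181). The rack is at (428,271), tall cell left at (416,270) and short one right at (440,271). There are red look-alikes at (381,268) and (426,233). The side view agrees: tall cell (313,345), short cell (325,375).

```bash
python3 - <<'E'
from h import *
np.set_printoptions(precision=4,suppress=True)
P=lambda n,a,b:print(n,*tri('top',a,'side',b))
P('bar',(342.3,178.2),(381.1,220.4))
P('rib',(217.9,272.6),(248,197.9))
P('peak',(215.1,268.2),(247.2,203.7))
P('tall',(416.8,270.8),(313.1,349.2))
P('rack',(430,270.3),(315.7,377))
im=cv2.imread('pics/top0.png')
# bench plate corners
for uv in[(300,185),(379,185),(379,250),(299,250)]: print('plate',onz('top',uv,.012))
# balls on bar ends at z .15
for uv in[(303,181),(381,181)]: print('ball',onz('top',uv,.15))
g=im[255:290,190:250].max(axis=2)
m=(g<60).astype(np.uint8);ys,xs=np.nonzero(m)
p=np.c_[xs+190,ys+255].astype(np.float32);print(len(p),cv2.minAreaRect(p))
rk=[(403,261),(452,262),(452,284),(403,284)]
for uv in rk: print('rack',onz('top',uv,.027))
a=cv2.resize(im[160:300,280:460],None,fx=4.4,fy=4.2,interpolation=cv2.INTER_CUBIC);cv2.imwrite('pics/a.png',a)
E
```

```text
bar [ 0.6637 -0.0871  0.1454] 0.0065941053699198815
rib [0.4291 0.2204 0.0897] 0.007375432300382325
peak [0.4349 0.2346 0.0664] 0.005357656973694701
tall [ 0.4464 -0.2995  0.0342] 0.0023788656900692565
rack [ 0.4445 -0.3396  0.0108] 0.013722132593833635
plate [0.6791 0.023  0.012 ]
plate [ 0.6857 -0.1981  0.012 ]
plate [ 0.5029 -0.2005  0.012 ]
plate [0.4965 0.0196 0.012 ]
ball [0.6557 0.0093 0.15  ]
ball [ 0.6615 -0.1841  0.15  ]
318 ((218.2567596435547, 270.95947265625), (11.689912796020508, 29.629152297973633), 72.89727020263672)
rack [ 0.4734 -0.2639  0.027 ]
rack [ 0.4745 -0.3969  0.027 ]
rack [ 0.4151 -0.3965  0.027 ]
rack [ 0.4113 -0.2643  0.027 ]
```

View pics/a.png

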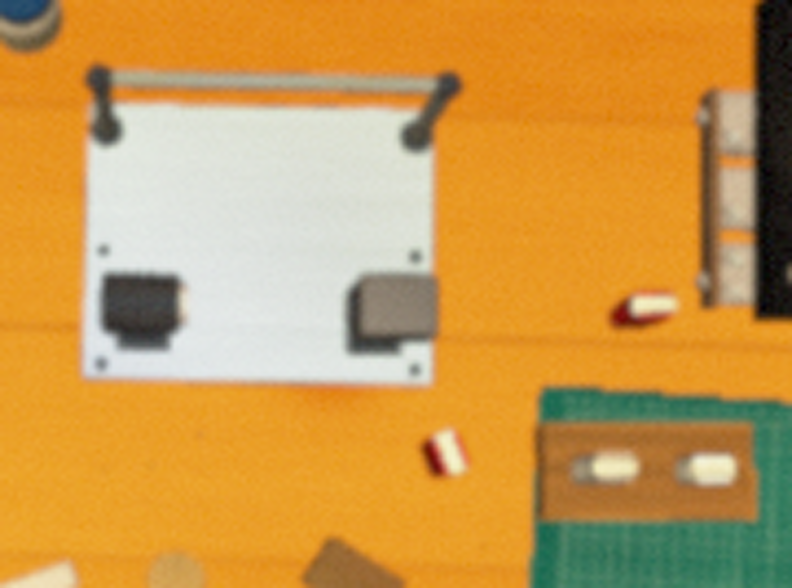

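```bash
cat >> h.py <<'E'
def pose(): 
    s=robot.read_state();return np.array(s['tool_pos']),Rn.from_rotvec(s['orientation'])
def goal(yaw):
    "tool z down, tool y at world angle yaw (mod pi, nearest to present)"
    _,R=pose();c=[]
    for a in(yaw,yaw+np.pi):
        y=np.array([np.cos(a),np.sin(a),0]);z=np.array([0,0,-1.]);c.append(Rn.from_matrix(np.c_[np.cross(y,z),y,z]))
    return min(c,key=lambda g:(R.inv()*g).magnitude())
def plan(X,yaw):
    p,R=pose();g=goal(yaw)
    print('at',p.round(4),'shift(tool now)',(R.inv().apply(np.array(X)-p)/.03).round(2),'in goal axes',(g.inv().apply(np.array(X)-p)/.03).round(2),'turn',((R.inv()*g).as_rotvec()/np.radians(6)).round(2))
E
python3 - <<'E'
from h import *
np.set_printoptions(precision=4,suppress=True)
p,R=pose();print(R.as_matrix())
k=eyes.calibration('wrist');Rc=np.array(k['R']);c=-Rc.T@k['t'];print('cam in tool',R.inv().apply(c-p),'axis',R.inv().apply(Rc[2]),'right',R.inv().apply(Rc[0]),k['K'])
for z in(.075,.1):print(onz('top',(218.3,271),z))
a=onz('top',(302.3,178.1),.15);b=onz('top',(382,180),.15);print('bar',(a+b)/2,np.linalg.norm(a-b),np.degrees(np.arctan2(*(a-b)[:2])))
pl=[onz('top',(280+u/4.4,160+v/4.2),.012) for u,v in[(91,102),(435,110),(434,384),(82,378)]];print('plate',np.array(pl),np.mean(pl,0))
plan([.43,.225,.25],np.radians(-16))
E
```

```text
[[-0.9107  0.413  -0.    ]
 [ 0.413   0.9107 -0.    ]
 [ 0.     -0.     -1.    ]]
cam in tool [ 0.0839 -0.0001 -0.1667] axis [-0.2958 -0.0005  0.9553] right [-0.0003  1.      0.0005] [[385.634    0.     329.237 ]
 [  0.     385.634  248.5322]
 [  0.       0.       1.    ]]
[0.4302 0.2235 0.075 ]
[0.4292 0.2178 0.1   ]
bar [ 0.6636 -0.0877  0.15  ] 0.19782218879977578 -0.3232161769465317
plate [[ 0.6812  0.0212  0.012 ]
 [ 0.6823 -0.1978  0.012 ]
 [ 0.4989 -0.1995  0.012 ]
 [ 0.4965  0.0206  0.012 ]] [ 0.5897 -0.0889  0.012 ]
at [0.2478 0.5464 0.2186] shift(tool now) [-9.96 -7.25 -1.05] in goal axes [-8.63  8.79 -1.05] turn [-0.  -0.  13.6]
```

Call:
apply_moves --steps '[-1, -0.72, -0.1, 0, 0, 0, 100, -1, -0.72, -0.1, 0, 0, 0, 100, -1, -0.72, -0.1, 0, 0, 0, 100, -1, -0.72, -0.1, 0, 0, 0, 100, -1, -0.72, -0.1, 0, 0, 0, 100, -1, -0.72, -0.1, 0, 0, 0, 100, -1, -0.72, -0.1, 0, 0, 0, 100, -1, -0.72, -0.1, 0, 0, 0, 100, -1, -0.72, -0.1, 0, 0, 0, 100, -1, -0.72, -0.1, 0, 0, 0, 100]'

```text
t: 1.93
tool_pos: [0.4324, 0.2242, 0.2491]
orientation: [0.663, 3.07, 0.001]
force: [-0.2, -0.0, 0.2]
opening: 0.0927
gripper_force: 0.0
```

Call:
apply_moves --steps '[0, 0, 0, 0, 0, 1, 100, 0, 0, 0, 0, 0, 1, 100, 0, 0, 0, 0, 0, 1, 100, 0, 0, 0, 0, 0, 1, 100, 0, 0, 0, 0, 0, 1, 100, 0, 0, 0, 0, 0, 1, 100, 0, 0, 0, 0, 0, 1, 100, 0, 0, 0, 0, 0, 1, 100, 0, 0, 0, 0, 0, 0, 100]'

```text
t: 2.68
tool_pos: [0.4318, 0.2258, 0.2487]
orientation: [1.862, 2.53, 0.0]
force: [0.6, -0.3, 0.3]
opening: 0.0923
gripper_force: 0.0
```

```bash
python3 - <<'E'
from h import *
np.set_printoptions(precision=4,suppress=True)
im=snap('wrist','w1.png')
for n in['shade_rib','shade_peak','shade']:
    print(n,[(np.round(r['xy'],1),round(r['conf'],2)) for r in eyes.place_of('wrist',n)[:2]])
r=eyes.place_of('wrist','shade_rib')
if r: print(onz('wrist',r[0]['xy'],.09))
print(robot.read_state()['q'])
plan([.43,.223,.25],np.radians(17))
E
```

```text
shade_rib [(array([329.9, 228.5]), 0.89)]
shade_peak [(array([329.4, 223.9]), 0.81)]
shade [(array([324.5, 209.8]), 0.68)]
[0.4311 0.2264 0.09  ]
[ 0.3766 -0.1896  1.7476 -0.      1.5837  0.0669]
at [0.4318 0.2258 0.2486] shift(tool now) [-0.07 -0.08 -0.05] in goal axes [-0.07 -0.08 -0.05] turn [-0.    0.    0.12]
```

View pics/w1.png

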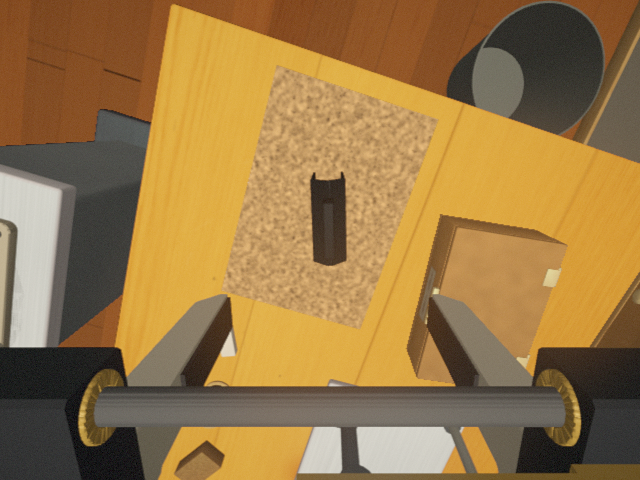

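The wrist view shows the shade centred between the fingers, with the rib at (329,229) and within about 1.5° of aligned. I'll descend, then close.

Call:
apply_moves --steps '[0, 0, 1, 0, 0, -0.2, 100, 0, 0, 1, 0, 0, 0, 90, 0, 0, 1, 0, 0, 0, 80, 0, 0, 1, 0, 0, 0, 60, 0, 0, 1, 0, 0, 0, 50, 0, 0, 0.5, 0, 0, 0, 40, 0, 0, 0.37, 0, 0, 0, 40, 0, 0, 0, 0, 0, 0, 30, 0, 0, 0, 0, 0, 0, 30]' --grip_force 20

```text
t: 3.68
tool_pos: [0.4319, 0.2258, 0.0728]
orientation: [-1.828, -2.555, 0.0]
force: [0.1, -0.1, -0.0]
opening: 0.0444
gripper_force: 0.0
```

Call:
apply_moves --steps '[0, 0, 0, 0, 0, 0, 0, 0, 0, 0, 0, 0, 0, 0, 0, 0, 0, 0, 0, 0, 0, 0, 0, 0, 0, 0, 0, 0, 0, 0, 0, 0, 0, 0, 0, 0, 0, 0, 0, 0, 0, 0, 0, 0, 0, 0, 0, 0, 0]' --grip_force 20

```text
t: 4.27
tool_pos: [0.4321, 0.226, 0.0731]
orientation: [1.828, 2.554, 0.001]
force: [-1.0, -0.5, 2.8]
opening: 0.0099
gripper_force: 20.0
```

Call:
apply_moves --steps '[0, 0, -0.5, 0, 0, 0, 0, 0, 0, -1, 0, 0, 0, 0, 0, 0, -1, 0, 0, 0, 0, 0, 0, -1, 0, 0, 0, 0, 0, 0, -1, 0, 0, 0, 0, 0, 0, -1, 0, 0, 0, 0, 0, 0, -1, 0, 0, 0, 0, 0, 0, -0.8, 0, 0, 1, 0, 0, 0, 0, 0, 0, 1, 0, 0, 0, 0, 0, 0, 1, 0, 0, 0, 0, 0, 0, 0.2, 0, 0, 0, 0, 0, 0, 0, 0]'

```text
t: 5.27
tool_pos: [0.4316, 0.2257, 0.2911]
orientation: [-2.227, -2.215, 0.001]
force: [-0.7, 0.5, -0.9]
opening: 0.01
gripper_force: 20.0
```

```bash
python3 - <<'E'
from h import *
plan([.6636,-.0877,.29],np.radians(-.3)); s=robot.read_state();print(s['opening'],s['force'],s['q'])
E
```

```text
at [0.4316 0.2257 0.2911] shift(tool now) [-10.4    7.79   0.03] in goal axes [-10.41   7.79   0.04] turn [-0.01  0.   -0.  ]
0.009986054554158996 [-0.68013661  0.47521628 -0.91971878] [ 3.76544197e-01 -1.96451133e-01  1.67712850e+00 -2.26229839e-05
  1.66171097e+00  3.82175618e-01]
```

Call:
apply_moves --steps '[-0.6, 0.45, 0, 0, 0, 0, 0, -0.9, 0.67, 0, 0, 0, 0, 0, -0.9, 0.67, 0, 0, 0, 0, 0, -0.9, 0.67, 0, 0, 0, 0, 0, -1, 0.75, 0, 0, 0, 0, 0, -1, 0.75, 0, 0, 0, 0, 0, -1, 0.75, 0, 0, 0, 0, 0, -1, 0.75, 0, 0, 0, 0, 0, -1, 0.75, 0, 0, 0, 0, 0, -0.9, 0.67, 0, 0, 0, 0, 0, -0.8, 0.6, 0, 0, 0, 0, 0, -0.4, 0.3, 0, 0, 0, 0, 0]'

```text
t: 6.27
tool_pos: [0.6638, -0.0912, 0.2896]
orientation: [-2.227, -2.214, 0.003]
force: [-0.1, 0.2, -1.8]
opening: 0.01
gripper_force: 20.0
```

Call:
apply_moves --steps '[0, 0, 0, 0, 0, 0, 0, 0, 0, 0, 0, 0, 0, 0]'

```text
t: 6.43
tool_pos: [0.6627, -0.0884, 0.2899]
orientation: [-2.226, -2.213, 0.002]
force: [-0.1, 0.3, -0.1]
opening: 0.0101
gripper_force: 20.0
```

```bash
python3 - <<'E'
from h import *
np.set_printoptions(precision=4,suppress=True)
plan([.6636,-.0877,.29],np.radians(-.3)); s=robot.read_state();print(s['opening'],s['force'],s['q'])
im=snap('wrist','w2.png')
for n in['bar_mid','shade_rib','light_mid','light_bench']:
    r=eyes.place_of('wrist',n)[:2]
    print(n,[(np.round(q['xy'],1),round(q['conf'],2)) for q in r])
    if r: print(onz('wrist',r[0]['xy'],{'bar_mid':.15,'light_mid':.125}.get(n,.3)))
print('exp bar',proj('wrist',[.6636,-.0877,.15]),proj('wrist',[.6636,.01,.15]))
E
```

```text
at [ 0.6627 -0.0884  0.2899] shift(tool now) [ 0.02  0.03 -0.  ] in goal axes [ 0.02  0.03 -0.  ] turn [-0.02 -0.01 -0.  ]
0.010088876648134253 [-0.1109  0.2826 -0.0993] [-0.2093  0.3049  1.1601  0.0002  1.6792 -0.2036]
bar_mid [(array([325. , 235.4]), 0.64), (array([329. , 307.4]), 0.59)]
[ 0.6577 -0.0878  0.15  ]
shade_rib [(array([329.6, 330.1]), 0.61)]
[ 0.6616 -0.0918  0.3   ]
light_mid [(array([183., 229.]), 0.56), (array([163.1, 356.7]), 0.25)]
[ 0.5311 -0.088   0.125 ]
light_bench [(array([222.3, 204.3]), 0.68)]
[ 0.6174 -0.0332  0.3   ]
exp bar [331.6928 235.2341] [331.2585 110.1531]
```

View pics/w2.png

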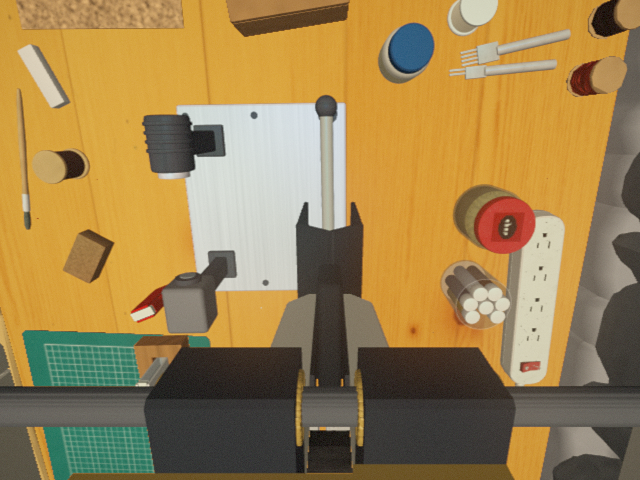

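Wrist view: the shade is held straight, its flap ends at columns 300–361. The bar runs from the ball at (326,106) down to (328,228), slightly left of the shade's centre. I'll fit the bar line.

```bash
python3 - <<'E'
from h import *
np.set_printoptions(precision=4,suppress=True)
im=cv2.imread('pics/w2.png').astype(float)
g=im.mean(2);L=[]
for r in range(125,200,8):
    row=g[r,305:350]; d=np.diff(cv2.GaussianBlur(row[None],(1,1),0)[0])
    w=im[r,305:350]; 
    if r in(133,181):print(r,row.astype(int))
    l=305+np.argmin(d[:22])+.5; rr=305+18+np.argmax(d[18:])+.5
    L.append((r,l,rr))
print(np.array(L))
print('lamp/meter exp',)
# ball
print('ball',onz('wrist',(326,106),.15))
E
```

```text
133 [217 219 220 219 219 220 222 222 220 219 223 222 221 223 210 158 150 167
 171 176 179 182 179 174 167 157 145 141 181 218 220 220 218 221 217 218
 217 218 215 195 171 128 137 141 142]
181 [215 214 213 215 217 215 217 218 218 217 215 215 213 212 217 205 158 154
 168 173 177 182 182 176 173 166 157 144 167 213 217 217 218 218 217 215
 216 214 210 199 175 136 142 145 144]
[[125.  319.5 332.5]
 [133.  319.5 332.5]
 [141.  319.5 332.5]
 [149.  319.5 333.5]
 [157.  320.5 333.5]
 [165.  320.5 333.5]
 [173.  320.5 333.5]
 [181.  320.5 333.5]
 [189.  320.5 333.5]
 [197.  321.5 333.5]]
lamp/meter exp
ball [0.6597 0.013  0.15  ]
```

Call:
apply_moves --steps '[0.05, -0.05, 0.5, 0, 0, 0, 0, 0, 0, 0.6, 0, 0, 0, 0, 0, 0, 0.6, 0, 0, 0, 0, 0, 0, 0.6, 0, 0, 0, 0, 0, 0, 0.6, 0, 0, 0, 0, 0, 0, 0.5, 0, 0, 0, 0, 0, 0, 0.4, 0, 0, 0, 0, 0, 0, 0.2, 0, 0, 0, 0, 0, 0, 0.1, 0, 0, 0, 0, 0, 0, 0, 0, 0, 0, 0]'

```text
t: 7.52
tool_pos: [0.6614, -0.086, 0.1685]
orientation: [-2.228, -2.214, 0.0]
force: [-0.2, -0.4, -0.1]
opening: 0.0104
gripper_force: 20.0
```

```bash
python3 - <<'E'
from h import *
np.set_printoptions(precision=4,suppress=True)
s=robot.read_state();print(s['opening'],s['force'],s['wrist_torque'],s['tool_pos'])
im=snap('side')
for n in['shade_rib','shade_peak','bar_mid','shade']: print(n,[(np.round(r['xy'],1),round(r['conf'],2)) for r in eyes.place_of('side',n)[:2]])
w=snap('wrist')
cv2.imwrite('pics/c.png',np.vstack([cv2.resize(im[140:320,280:480],(800,400)),cv2.resize(w[80:260,230:430],(400,200)).repeat(2,1)])[:,:,::-1])
E
```

```text
0.010360068948890293 [-0.1931 -0.3565 -0.1011] [-0.0586  0.0881  0.0336] [ 0.6614 -0.086   0.1685]
shade_rib []
shade_peak [(array([384.2, 208.3]), 0.76)]
bar_mid [(array([384.3, 221.1]), 0.64)]
shade [(array([379.1, 242.7]), 0.58)]
```

View pics/c.png

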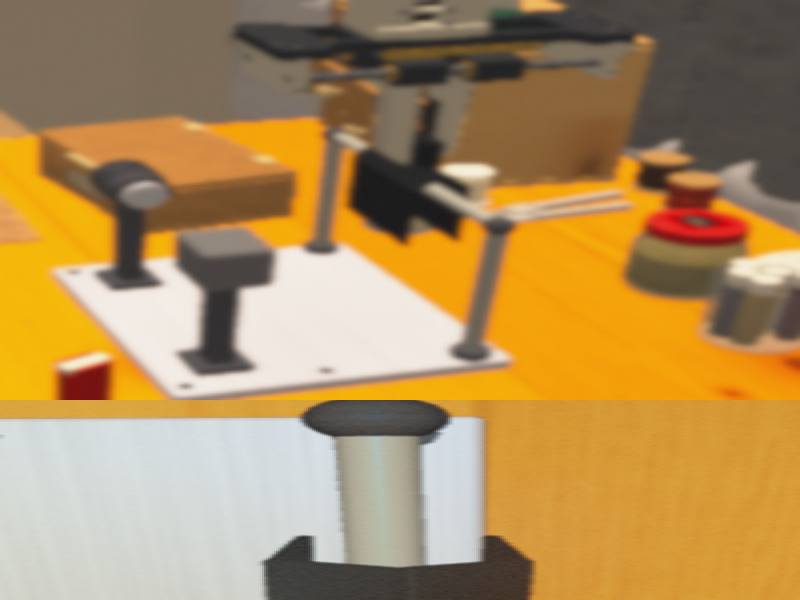

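The bar lies inside the flaps, about 1.5 mm off centre. I'll nudge and lower onto it.

Call:
apply_moves --steps '[0, -0.04, 0.1, 0, 0, 0, 0, 0, 0, 0.1, 0, 0, 0, 0, 0, 0, 0.08, 0, 0, 0, 0, 0, 0, 0.04, 0, 0, 0, 0, 0, 0, 0, 0, 0, 0, 0]'

```text
t: 8.23
tool_pos: [0.6606, -0.0863, 0.1589]
orientation: [2.229, 2.214, 0.0]
force: [2.0, -0.1, -0.8]
opening: 0.01
gripper_force: 20.0
```

Call:
apply_moves --steps '[0, 0, 0.04, 0, 0, 0, 0, 0, 0, 0.03, 0, 0, 0, 0, 0, 0, 0, 0, 0, 0, 0]'

```text
t: 8.48
tool_pos: [0.6612, -0.0864, 0.158]
orientation: [2.228, 2.213, 0.002]
force: [1.2, -0.5, 4.9]
opening: 0.0097
gripper_force: 20.0
```

Call:
apply_moves --steps '[0, 0, 0, 0, 0, 0, 15, 0, 0, 0, 0, 0, 0, 25, 0, 0, 0, 0, 0, 0, 40, 0, 0, 0, 0, 0, 0, 40, 0, 0, -0.3, 0, 0, 0, 40, 0, 0, -0.7, 0, 0, 0, 40, 0, 0, -1, 0, 0, 0, 40, 0, 0, -1, 0, 0, 0, 40, 0, 0, -1, 0, 0, 0, 40, 0, 0, -0.8, 0, 0, 0, 40, 0, 0, 0, 0, 0, 0, 40]'

```text
t: 9.4
tool_pos: [0.6625, -0.0867, 0.3093]
orientation: [2.223, 2.208, 0.009]
force: [-0.9, 0.1, 1.2]
opening: 0.0375
gripper_force: 0.0
```

```bash
python3 - <<'E'
from h import *
np.set_printoptions(precision=4,suppress=True)
im=snap('side')
S=eyes.place_of('side','shade_rib')[:2]; A={n:eyes.place_of('side',n) for n in('tall_cell_mid','tall_cell','rack')}
t=snap('top')
T=eyes.place_of('top','shade_rib')[:2]; B={n:eyes.place_of('top',n) for n in('tall_cell_mid','rack')}
if S and T: print('rib',tri('top',T[0]['xy'],'side',S[0]['xy']))
for D in(A,B):
    for n in D: print(n,[(np.round(r['xy'],1),round(r['conf'],2)) for r in D[n][:3]])
w=snap('wrist')
print([(np.round(r['xy'],1),round(r['conf'],2)) for r in eyes.place_of('wrist','shade_rib')])
cv2.imwrite('pics/d.png',np.hstack([cv2.resize(im[140:320,300:460],(400,450)),cv2.resize(w[:,100:526],(400,450))])[:,:,::-1])
plan([.446,-.302,.24],0)
E
```

```text
rib (array([ 0.6565, -0.0864,  0.1666]), np.float64(0.0019279209316780202))
tall_cell_mid [(array([374.4, 348.6]), 0.65), (array([301.2, 315.3]), 0.58), (array([311. , 347.8]), 0.57)]
tall_cell [(array([310.3, 358.8]), 0.89), (array([374.8, 361. ]), 0.64)]
rack [(array([315.8, 375. ]), 0.78)]
tall_cell_mid [(array([377.6, 270.6]), 0.62), (array([417.5, 269.9]), 0.6), (array([423. , 235.4]), 0.57)]
rack [(array([429. , 273.5]), 0.6), (array([340.7, 228.7]), 0.23)]
[(array([330.2, 241.9]), 0.6)]
at [ 0.6601 -0.0862  0.3001] shift(tool now) [-7.24 -7.08  2.01] in goal axes [-7.19 -7.14  2.  ] turn [-0.01 -0.   -0.07]
```

View pics/d.png

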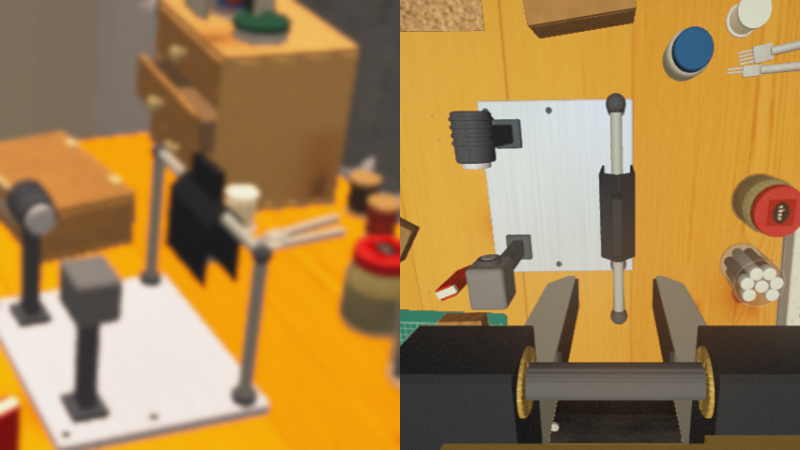

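The shade hangs level and midway on the bar: in the right panel (wrist view) it spans rows 167–260, between the balls at 102 and 316. On to the rack.

Call:
apply_moves --steps '[-0.6, -0.6, 0, 0, 0, 0, 60, -0.72, -0.71, 0, 0, 0, 0, 60, -0.74, -0.71, 0.1, 0, 0, 0, 60, -0.74, -0.72, 0.1, 0, 0, 0, 60, -0.74, -0.72, 0.3, 0, 0, 0, 60, -0.74, -0.72, 0.3, 0, 0, 0, 60, -0.74, -0.72, 0.3, 0, 0, 0, 60, -0.74, -0.72, 0.3, 0, 0, 0, 60, -0.74, -0.72, 0.3, 0, 0, 0, 60, -0.74, -0.72, 0.3, 0, 0, 0, 60, 0, 0, 0, 0, 0, 0, 60, 0, 0, 0, 0, 0, 0, 60]'

```text
t: 10.95
tool_pos: [0.4458, -0.3028, 0.2402]
orientation: [-2.232, -2.21, 0.0]
force: [0.2, -0.5, -0.1]
opening: 0.0556
gripper_force: 0.0
```

```bash
python3 - <<'E'
from h import *
np.set_printoptions(precision=4,suppress=True)
im=snap('wrist','w3.png')
for n,z in[('tall_cell_mid',.044),('tall_cell',.012),('rack',.002),('short_cell',.012)]:
    r=eyes.place_of('wrist',n)[:3]
    print(n,[(np.round(q['xy'],1),round(q['conf'],2),onz('wrist',q['xy'],z)) for q in r])
p,R=pose();print(p,R.as_rotvec());print('vertical probe',proj('wrist',[.446,-.302,.012]),proj('wrist',[.446,-.302,.076]),proj('wrist',[.446,-.366,.056]))
E
```

```text
tall_cell_mid [(array([432. , 235.5]), 0.86, array([ 0.5469, -0.3189,  0.044 ])), (array([333.2, 110.5]), 0.72, array([ 0.4507, -0.203 ,  0.044 ])), (array([326.4, 207.6]), 0.65, array([ 0.4438, -0.2905,  0.044 ]))]
tall_cell [(array([327. , 210.7]), 0.93, array([ 0.4446, -0.3   ,  0.012 ])), (array([331.1, 111.7]), 0.79, array([ 0.4493, -0.2025,  0.012 ])), (array([424.2, 230.8]), 0.67, array([ 0.5475, -0.3223,  0.012 ]))]
rack [(array([330.3, 230. ]), 0.97, array([ 0.4481, -0.3233,  0.002 ]))]
short_cell [(array([327.1, 266.3]), 0.79, array([ 0.4443, -0.3615,  0.012 ]))]
[ 0.4481 -0.3013  0.2413] [2.2268 2.215  0.0005]
vertical probe [328.277  212.7492] [328.1199 227.771 ] [328.5954 285.833 ]
```

View pics/w3.png

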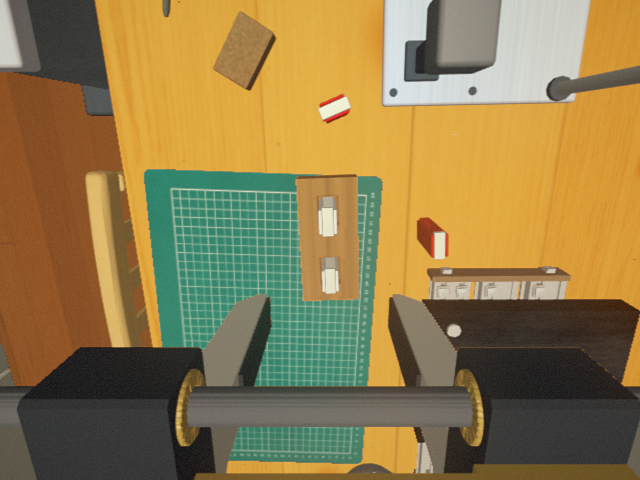

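The wrist view shows the rack at columns 298–358, rows 176–300, turned about 2°. The tall cell is at (328,215) and the short one at (330,275). The red look-alikes are at (334,108) and (433,240).

```bash
python3 - <<'E'
from h import *
np.set_printoptions(precision=4,suppress=True)
im=cv2.imread('pics/w3.png')
c=[onz('wrist',u,.027) for u in[(297,178),(357,176.5),(358.5,299.5),(304,301)]];c=np.array(c);print('rack corners',c,c.mean(0))
v1=(c[0]+c[1]-c[2]-c[3]);yaw=np.arctan2(-v1[0],v1[1]);v2=c[1]+c[2]-c[0]-c[3];print('yaw',np.degrees(yaw),np.degrees(np.arctan2(v2[1],v2[0])))
print('well',c.mean(0)[:2]+.032*np.array([-np.sin(yaw),np.cos(yaw)]))
m=(im.min(2)>205).astype(np.uint8);m[:,:300]=0;m[:,355:]=0
n,_,st,ce=cv2.connectedComponentsWithStats(m)
for s,e in zip(st,ce):
    if 60<s[4]<2000 and 180<e[1]<310: print(s,e,onz('wrist',e,.076)[:2],onz('wrist',e,.056)[:2])
b=cv2.resize(im[180:310,290:365],None,fx=4.6,fy=4.6,interpolation=cv2.INTER_CUBIC);cv2.imwrite('pics/e.png',b)
E
```

```text
rack corners [[ 0.4157 -0.264   0.027 ]
 [ 0.4744 -0.2629  0.027 ]
 [ 0.4781 -0.3943  0.027 ]
 [ 0.4192 -0.3957  0.027 ]] [ 0.4468 -0.3292  0.027 ]
yaw 1.5746082254288964 1.2428496439994947
well [ 0.4459 -0.2972]
```

View pics/e.png

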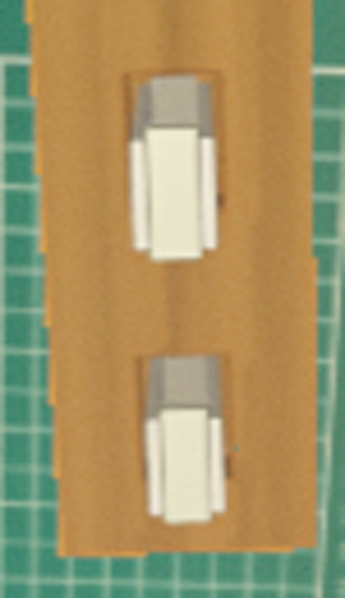

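```bash
python3 - <<'E'
from h import *
np.set_printoptions(precision=4,suppress=True)
for z in(.066,.071,.076):print(onz('wrist',(327.8,222.1),z))
plan([.4460,-.2975,.036],np.radians(1.4));print(pose()[0],robot.read_state()['opening'])
E
```

```text
[ 0.4457 -0.2992  0.066 ]
[ 0.4457 -0.298   0.071 ]
[ 0.4458 -0.2968  0.076 ]
at [ 0.4481 -0.3013  0.2413] shift(tool now) [ 0.13 -0.07  6.84] in goal axes [ 0.13 -0.07  6.84] turn [ 0.01  0.   -0.28]
[ 0.4481 -0.3013  0.2413] 0.0560381140948472
```

Call:
apply_moves --steps '[0.05, -0.03, 0.8, 0, 0, -0.28, 60, 0.08, -0.04, 1, 0, 0, 0, 60, 0, 0, 1, 0, 0, 0, 60, 0, 0, 1, 0, 0, 0, 60, 0, 0, 0.8, 0, 0, 0, 60, 0, 0, 0, 0, 0, 0, 60]'

```text
t: 11.7
tool_pos: [0.4425, -0.2949, 0.0972]
orientation: [-2.189, -2.242, 0.001]
force: [-0.7, 0.3, -0.1]
opening: 0.0555
gripper_force: 0.0
```

```bash
python3 - <<'E'
from h import *
np.set_printoptions(precision=4,suppress=True)
plan([.4460,-.2975,.036],np.radians(1.4)); print(pose()[0])
im=snap('wrist','w4.png')
for n,z in[('tall_cell_mid',.044),('tall_cell',.012)]:
    r=eyes.place_of('wrist',n)[:3]
    print(n,[(np.round(q['xy'],1),round(q['conf'],2),onz('wrist',q['xy'],z)) for q in r])
print(proj('wrist',[.446,-.2975,.076]))
E
```

```text
at [ 0.4425 -0.2949  0.0972] shift(tool now) [-0.1   0.13  2.04] in goal axes [-0.09  0.11  2.04] turn [-0.06 -0.06 -0.  ]
[ 0.4425 -0.2949  0.0972]
tall_cell_mid [(array([347.4, 114.2]), 0.92, array([ 0.4517, -0.206 ,  0.044 ])), (array([489.2, 312.2]), 0.79, array([ 0.5476, -0.3245,  0.044 ])), (array([333.3, 272.1]), 0.57, array([ 0.4464, -0.2993,  0.044 ]))]
tall_cell [(array([331.3, 262. ]), 0.94, array([ 0.4465, -0.3055,  0.012 ])), (array([474.7, 294.5]), 0.89, array([ 0.5519, -0.3282,  0.012 ])), (array([346.8, 116.5]), 0.8, array([ 0.454 , -0.2074,  0.012 ]))]
[331.3379 286.8574]
```

View pics/w4.png

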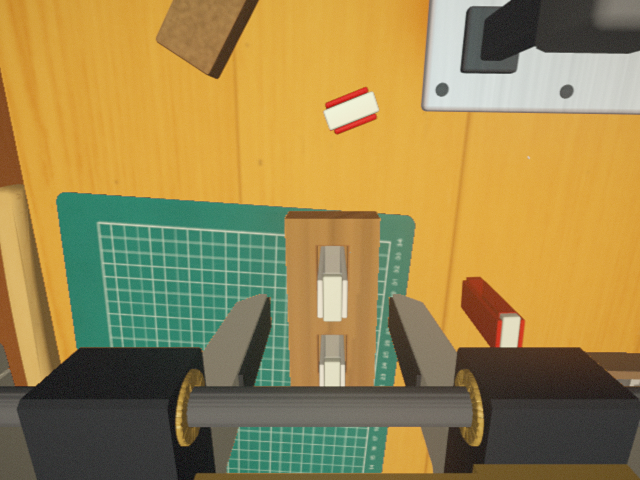

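The wrist view shows the tall cell between the fingers, stopper at about (332,298), with the short cell behind it at (332,362). I'll re-read after settling.

Call:
apply_moves --steps '[0, 0, 0, 0, 0, 0, 60, 0, 0, 0, 0, 0, 0, 60, 0, 0, 0, 0, 0, 0, 60]'

```text
t: 12.1
tool_pos: [0.446, -0.2989, 0.1048]
orientation: [2.194, 2.244, 0.0]
force: [0.3, -0.3, 0.6]
opening: 0.0556
gripper_force: 0.0
```

```bash
python3 - <<'E'
from h import *
np.set_printoptions(precision=4,suppress=True)
for i in range(2):
    im=snap('wrist','w5.png')
    plan([.4460,-.2975,.036],np.radians(1.4))
g=im.astype(int)
m=((g.min(2)>150)&(g.max(2)-g.min(2)<35)).astype(np.uint8);m[:,:300]=0;m[:,365:]=0;m[:225]=0;m[335:]=0
n,_,st,ce=cv2.connectedComponentsWithStats(m)
for s,e in zip(st,ce):
    if 40<s[4]<9000: print(s,e)
print('exp',[proj('wrist',[.446,-.2975,z]).round(1) for z in(.076,.07,.027)])
for r in range(230,330,6): print(r,g[r,312:354:2].mean(1).astype(int) if 0 else g[r,312:354:2].mean(-1).astype(int))
E
```

```text
at [ 0.4457 -0.2987  0.1044] shift(tool now) [0.04 0.01 2.28] in goal axes [0.04 0.01 2.28] turn [ 0.02  0.02 -0.02]
at [ 0.4455 -0.2986  0.104 ] shift(tool now) [0.04 0.02 2.27] in goal axes [0.04 0.02 2.27] turn [ 0.01  0.01 -0.02]
[ 312  264   29   44 1142] [326.0131 285.1033]
exp [array([332.2, 286.5]), array([332.2, 282.3]), array([331.6, 257.7])]
230 [131 136 135 136 132 130 124 122 117 125 128 128 133 132 134 135 135 137
 131 133 132]
236 [106 130 126 134 158 158 159 159 160 161 162 139 134 123 118 117 137 136
 133 134 132]
242 [103 135 138 131 164 164 161 163 161 163 164 135 139 128 120 122 137 138
 131 134 133]
248 [103 138 136 123 161 163 162 163 162 158 163 135 140 129 117 121 139 134
 132 135 131]
254 [ 95 140 134 122 160 161 161 161 161 163 162 134 141 131 116 126 139 137
 134 134 133]
260 [106 138 131 121 160 163 170 171 171 170 169 147 139 138 112 124 138 136
 134 133 135]
266 [135 136 151 215 221 220 219 219 221 218 220 196 136 137 116 124 135 138
 134 133 134]
272 [215 223 185 211 219 219 219 218 218 218 219 195 210 225 183 124 134 136
 135 138 134]
278 [215 223 188 210 219 220 219 218 219 218 220 195 212 225 186 125 139 136
 134 132 135]
284 [211 224 194 211 218 218 219 219 218 219 218 192 214 224 188 133 139 138
 133 131 124]
290 [211 223 196 209 218 218 217 216 218 217 219 192 216 224 195 136 137 136
 134 130 125]
296 [207 225 196 207 217 217 216 218 217 218 218 190 218 222 196 136 136 139
 132 128 131]
302 [195 225 197 206 218 217 217 218 217 217 218 190 219 223 197 132 135 139
 137 130 127]
308 [135 132 130 139 145 144 139 142 142 143 144 137 132 134 135 137 137 137
 136 129 126]
314 [137 134 135 135 135 129 125 123 128 131 131 135 130 134 136 133 136 136
 135 127 128]
320 [134 135 134 130 130 126 118 128 130 132 132 130 131 135 135 134 134 133
 135 129 128]
326 [112 125 134 134 145 162 161 162 161 157 161 140 136 122 114 123 133 134
 132 129 125]
```

Call:
apply_moves --steps '[0, 0, 0, 0, 0, 0, 60, 0, 0, 0, 0, 0, 0, 60, 0, 0, 0, 0, 0, 0, 60, 0, 0, 0, 0, 0, 0, 60]'

```text
t: 12.53
tool_pos: [0.4448, -0.2981, 0.1028]
orientation: [-2.196, -2.246, 0.0]
force: [0.9, -0.3, -0.5]
opening: 0.0559
gripper_force: 0.0
```

```bash
python3 - <<'E'
from h import *
np.set_printoptions(precision=4,suppress=True)
plan([.4460,-.2975,.036],np.radians(1.4))
E_=[proj('wrist',[.446,-.2975,z]).round(1) for z in(.076,.07)]
im=snap('wrist')
g=im.astype(int)
m=((g.min(2)>150)&(g.max(2)-g.min(2)<35)).astype(np.uint8);m[:,:300]=0;m[:,365:]=0;m[:225]=0;m[335:]=0
n,_,st,ce=cv2.connectedComponentsWithStats(m)
for s,e in zip(st,ce):
    if 40<s[4]<9000: print(s,e)
print('exp',E_, g[285,280:375:3].mean(-1).astype(int), [onz('wrist',(st[np.argmax(st[1:,4])+1][0]+15,286),z) for z in (.07,.076)])
p,R=pose();print('grip axis at cell top',proj('wrist',p+R.apply([0,0,(p[2]-.076)])), proj('wrist',p))
E
```

```text
at [ 0.4448 -0.2981  0.1028] shift(tool now) [0.02 0.04 2.23] in goal axes [0.02 0.04 2.23] turn [-0.   -0.   -0.02]
[ 314  266   29   44 1140] [327.5175 287.5825]
exp [array([333.5, 288.2]), array([333.3, 284. ])] [105 150 134 135 137 136 131 127 122 131 134 173 222 203 218 218 216 217
 217 170 223 136 136 135 129 122 125 127 126 132 133 140] [array([ 0.4436, -0.2988,  0.07  ]), array([ 0.4436, -0.2962,  0.076 ])]
grip axis at cell top [331.2692 289.228 ] [331.5187 311.5274]
```

Call:
apply_moves --steps '[0.03, -0.05, 0.4, 0, 0, 0, 60, 0, 0, 0.6, 0, 0, 0, 60, 0, 0, 0.6, 0, 0, 0, 60, 0, 0, 0.4, 0, 0, 0, 60, 0, 0, 0.2, 0, 0, 0, 60, 0, 0, 0, 0, 0, 0, 60, 0, 0, 0, 0, 0, 0, 60, 0, 0, 0, 0, 0, 0, 60, 0, 0, 0, 0, 0, 0, 40, 0, 0, 0, 0, 0, 0, 30, 0, 0, 0, 0, 0, 0, 25, 0, 0, 0, 0, 0, 0, 25]' --grip_force 15

```text
t: 13.58
tool_pos: [0.4437, -0.2975, 0.0373]
orientation: [2.196, 2.246, 0.0]
force: [1.0, -0.2, 0.2]
opening: 0.0336
gripper_force: 0.0
```

Call:
apply_moves --steps '[0, 0, 0, 0, 0, 0, 15, 0, 0, 0, 0, 0, 0, 10, 0, 0, 0, 0, 0, 0, 10, 0, 0, 0, 0, 0, 0, 10, 0, 0, 0, 0, 0, 0, 10]' --grip_force 15

```text
t: 14.0
tool_pos: [0.4434, -0.2972, 0.0368]
orientation: [-2.196, -2.246, 0.0]
force: [-0.8, 1.5, 0.3]
opening: 0.016
gripper_force: 15.0
```

```bash
python3 - <<'E'
from h import *
np.set_printoptions(precision=4,suppress=True)
s=robot.read_state();print(s['opening'],s['gripper_force'],s['force'],s['wrist_torque'])
plan([.4460,-.2975,.036],np.radians(1.4))
im=snap('wrist','w6.png');g=im.astype(int)
m=((g.min(2)>150)&(g.max(2)-g.min(2)<35)).astype(np.uint8);m[:,:290]=0;m[:,375:]=0;m[:225]=0
n,_,st,ce=cv2.connectedComponentsWithStats(m)
for s,e in zip(st,ce):
    if 100<s[4]<9000: print(s,e)
p,R=pose();q=p.copy();q[2]=.076;print('grip axis at top',proj('wrist',q))
E
```

```text
0.015961871004148524 15.00007152557373 [-0.7761  1.5092  0.2655] [-0.0481  0.0594 -0.0187]
at [ 0.4434 -0.2972  0.0368] shift(tool now) [-0.01  0.09  0.03] in goal axes [-0.01  0.09  0.03] turn [-0.   -0.   -0.02]
[ 309  329   42   57 2146] [329.2311 357.3276]
[ 314  430   27   43 1051] [327.9971 451.1094]
[342 433   6  37 178] [343.9944 450.6348]
grip axis at top [332.0417 358.096 ]
```

Gripped with a 16 mm opening, so it holds the frosted faces, centred. Lifting.

Call:
apply_moves --steps '[0, 0, -0.2, 0, 0, 0, 10, 0, 0, -0.5, 0, 0, 0, 10, 0, 0, -0.7, 0, 0, 0, 10, 0, 0, -0.8, 0, 0, 0, 10, 0, 0, -0.8, 0, 0, 0, 10, 0, 0, -0.8, 0, 0, 0, 10, 0, 0, -0.8, 0, 0, 0, 10, 0, 0, -0.8, 0, 0, 0, 10, 0, 0, -0.8, 0, 0, 0, 10, 0, 0, -0.5, 0, 0, 0, 10, 0, 0, -0.3, 0, 0, 0, 10, 0, 0, 0, 0, 0, 0, 10]'

```text
t: 15.05
tool_pos: [0.4442, -0.298, 0.2496]
orientation: [2.194, 2.243, 0.001]
force: [-0.5, -0.1, -0.2]
opening: 0.016
gripper_force: 15.0
```

```bash
python3 - <<'E'
from h import *
s=robot.read_state();print(s['opening'],s['force'])
plan([.5313,-.0875,.245],np.radians(.5))
E
```

```text
0.016030013516259378 [-0.46933727 -0.0723932  -0.21490961]
at [ 0.4442 -0.298   0.2496] shift(tool now) [6.95 3.06 0.14] in goal axes [6.99 2.96 0.15] turn [0.03 0.03 0.13]
```

Call:
apply_moves --steps '[0.4, 0.17, 0, 0, 0, 0.1, 10, 0.7, 0.31, 0, 0, 0, 0, 10, 0.7, 0.31, 0, 0, 0, 0, 10, 0.7, 0.31, 0, 0, 0, 0, 10, 0.7, 0.31, 0, 0, 0, 0, 10, 0.7, 0.31, 0, 0, 0, 0, 10, 0.7, 0.31, 0, 0, 0, 0, 10, 0.7, 0.31, 0, 0, 0, 0, 10, 0.7, 0.31, 0, 0, 0, 0, 10, 0.6, 0.25, 0, 0, 0, 0, 10, 0.35, 0.13, 0, 0, 0, 0, 10, 0, 0, 0, 0, 0, 0, 10]'

```text
t: 16.05
tool_pos: [0.5315, -0.0857, 0.2454]
orientation: [-2.204, -2.236, 0.001]
force: [0.3, -0.2, -0.1]
opening: 0.0161
gripper_force: 15.0
```

Call:
apply_moves --steps '[0, 0, 0, 0, 0, 0, 10, 0, 0, 0, 0, 0, 0, 10, 0, 0, 0, 0, 0, 0, 10, 0, 0, 0, 0, 0, 0, 10]'

```text
t: 16.38
tool_pos: [0.5314, -0.0886, 0.2468]
orientation: [2.21, 2.233, -0.0]
force: [-0.4, 0.0, -1.5]
opening: 0.0158
gripper_force: 15.0
```

```bash
python3 - <<'E'
from h import *
np.set_printoptions(precision=4,suppress=True)
plan([.5313,-.0875,.245],np.radians(.5))
im=snap('wrist','w7.png')
for n,z in[('light_mid',.125),('bar_mid',.15),('light_bench',0)]:
    r=eyes.place_of('wrist',n)[:3]
    print(n,[(np.round(q['xy'],1),round(q['conf'],2),onz('wrist',q['xy'],z)) for q in r])
E
```

```text
at [ 0.5314 -0.0886  0.2468] shift(tool now) [ 0.04 -0.    0.06] in goal axes [ 0.04 -0.    0.06] turn [-0.    0.    0.02]
light_mid [(array([335.6, 240.7]), 0.67, array([ 0.5353, -0.0884,  0.125 ]))]
bar_mid []
light_bench [(array([329.6, 211.9]), 0.9, array([ 0.5308, -0.0915,  0.    ])), (array([185.3, 262.3]), 0.44, array([ 0.3675, -0.1515,  0.    ]))]
```

View pics/w7.png

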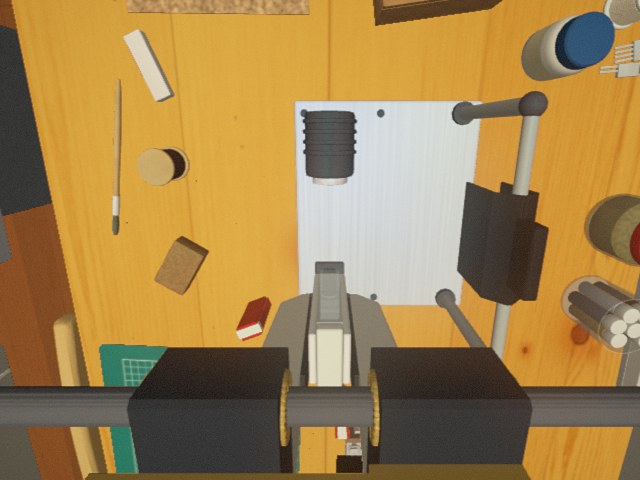

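The wrist view shows the cell held upright at (330,330). The lamp is centred on column 330, in line with it, and the shade is still hanging at (503,245). I'll lower into the light path.

Call:
apply_moves --steps '[0.03, 0, 0.3, 0, 0, 0, 10, 0, 0, 0.5, 0, 0, 0, 10, 0, 0, 0.6, 0, 0, 0, 10, 0, 0, 0.6, 0, 0, 0, 10, 0, 0, 0.6, 0, 0, 0, 10, 0, 0, 0.6, 0, 0, 0, 10, 0, 0, 0.5, 0, 0, 0, 10, 0, 0, 0.4, 0, 0, 0, 10, 0, 0, 0.2, 0, 0, 0, 10, 0, 0, 0, 0, 0, 0, 10, 0, 0, 0, 0, 0, 0, 10, 0, 0, 0, 0, 0, 0, 10]'

```text
t: 17.58
tool_pos: [0.5324, -0.0869, 0.1189]
orientation: [2.207, 2.234, 0.001]
force: [-0.8, -0.1, 0.0]
opening: 0.016
gripper_force: 15.0
```

Call:
apply_moves --steps '[0, 0, 0, 0, 0, 0, 10, 0, 0, 0, 0, 0, 0, 10, 0, 0, 0, 0, 0, 0, 10, 0, 0, 0, 0, 0, 0, 10, 0, 0, 0, 0, 0, 0, 10]'

```text
t: 18.0
tool_pos: [0.5318, -0.0868, 0.1181]
orientation: [2.208, 2.234, 0.0]
force: [0.7, -0.0, -0.4]
opening: 0.0155
gripper_force: 15.0
```

```bash
python3 - <<'E'
from h import *
np.set_printoptions(precision=4,suppress=True)
plan([.5313,-.0875,.117],np.radians(.5));print(robot.read_state()['force'])
im=snap('side')
for n in['tall_cell_mid','light_mid','shade_rib','tall_cell']:
    print(n,[(np.round(r['xy'],1),round(r['conf'],2)) for r in eyes.place_of('side',n)[:3]])
print('exp',proj('side',[.5313,-.0875,.125]),proj('side',[.5313,-.0875,.093]))
w=snap('wrist')
cv2.imwrite('pics/f.png',np.hstack([cv2.resize(im[150:330,260:420],(400,450)),cv2.resize(w[:,100:526],(400,450))])[:,:,::-1])
print('lamp front',proj('wrist',[.5313,-.0425,.125]),proj('wrist',[.5313,-.0425,.144]))
E
```

```text
at [ 0.5318 -0.0868  0.1181] shift(tool now) [-0.02 -0.02  0.04] in goal axes [-0.02 -0.02  0.04] turn [0.   0.   0.03]
[ 0.6661 -0.0016 -0.3601]
tall_cell_mid [(array([299.9, 314.6]), 0.75), (array([322.2, 241.1]), 0.68), (array([254.7, 321. ]), 0.28)]
light_mid [(array([322.8, 236.9]), 0.86)]
shade_rib [(array([383.9, 207.1]), 0.72)]
tall_cell [(array([373.8, 360.1]), 0.89), (array([297.2, 328.6]), 0.83), (array([321.5, 250. ]), 0.73)]
exp [322.7503 237.1422] [322.3569 250.5858]
lamp front [332.2528 224.8029] [332.5932 236.7491]
```

View pics/f.png

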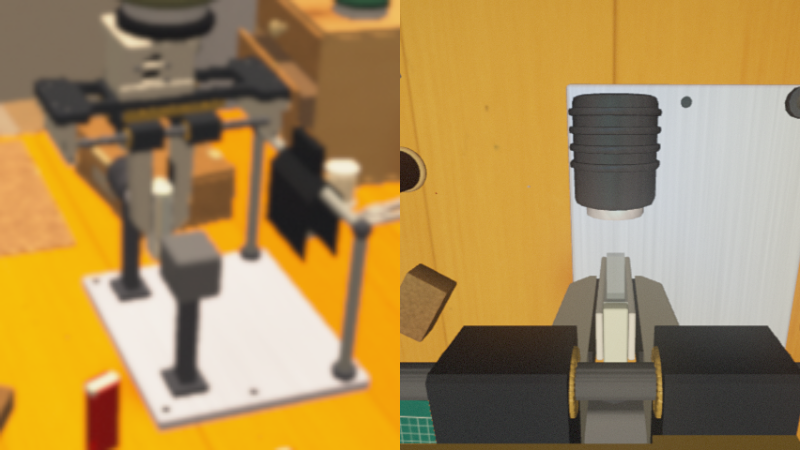

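The cell sits upright between lamp and meter: the side view measures its middle at (322,241) against the light path at (323,237). The shade hangs on the bar.

```bash
python3 -c "
from plant import robot
print(robot.close_job())"
```

```text
the job is handed in; nothing more can be done
None
```

I hung the shade about midway on the bar and let go. The job is handed in with the tall cell held still and upright by its frosted faces in the middle of the light path, about 18 s in on the robot's clock; no verdict came back.

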